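Hang the medicine cup and snap the seesaw drainer over

ROBOT

A 6-joint arm with a two-finger parallel gripper is mounted at the origin on the work surface. World frame = base frame: x ahead of the robot, y to its left, z up, the work surface at z = 0. Lengths are in m, angles in rad, forces in N, time in s.
With the tool pointing down it reaches from about 0.35 to 1 m from the base axis. Payload 7.1 kg.
Tool frame: the origin (TCP) lies between the finger pads; the fingertips stand 22 mm ahead of it and the grasp point (between the pads) lies 3 mm ahead of it; x points along the fingers, y is the direction in which the jaws open and shut, and the axes are right-handed (so a half turn about x gives the same grasp; the last joint's range is limited). The gripper opens to 85 mm and grips with 20 to 120 N. Pads are 22 mm wide; open, the fingers measure 114 mm over their backs; the gripper's body (76 mm by 85 mm) begins 54 mm behind the grasp point. The pads swing forward as they close: fully open they stand 13 mm farther back than shut.
Start: joints at [1.241, 0.423, 1.63, -0, 1.089, -0.019], TCP at [0.191, 0.595, 0.253] pointing down, gripper open.
Joint ranges: [-3, 3], [-0.9, 2.11], [0.09, 2.58], [-1.31, 4.45], [0.11, 2.69], [-2.54, 2.54]. Speed limits (rad/s): [2.39, 2.39, 3.01, 3.14, 3.14, 3.14].

INTERFACE

Orientations are given as a rotation vector (axis times angle).
In Python, from rig import manip gives the robot as it stands. The module is installed in compiled form; this text tells all that it offers. Calls block until the motion is done:
- manip.move_to(position, orientation): joint-space move of the TCP to a pose.
- manip.servo_line(position, orientation=None, rate=0.15): straight line of the TCP; orientation=None keeps the orientation; rate is the mean speed in m/s.
- manip.set_joints(angles): joint-space move.
- manip.command_gripper(opening, f_grip=None): finger opening in m; f_grip is the grip in N (None keeps the last); returns when the fingers have stopped.
- manip.hold(seconds).
- manip.solve_ik(position, orientation): joint angles nearest the present ones, or None.
- manip.camera(name): name is "scene" or "side" or "wrist"; returns a dict with "image" (384x512x3 uint8, red, green, blue), "fx", "fy", "cx", "cy" (pixels), "cam_to_world" (4x4, takes a point from camera to world coordinates); the wrist camera has in their place "mount" (4x4, takes a point from camera to tool coordinates, whose origin is the TCP and whose axes are the tool frame's). Camera axes: x right, y down, z forward; pixel columns grow to the right and rows downward; lengths in m; the calibration is good to about 2 mm. A picture is of the moment at which its call begins: read the wrist's pose just before it. There is no depth.
A pose or a line that the arm cannot do raises manip.IKError and nothing moves.
- manip.sign_off(): hands the job in, once; it reports no verdict.
Readings, each from a call of its own:
- manip.get_time(): time.
- manip.get_joint_positions(): joint angles.
- manip.get_joint_vel(): joint speeds.
- manip.get_tau(): joint torques, N m.
- manip.get_position(): TCP position.
- manip.get_ee_rot(): TCP orientation.
- manip.get_contact_force(): force on the tool from outside, world axes, zero at the start.
- manip.get_torque(): the same for the moment, N m.
- manip.get_width(): finger opening in m.
Only numpy, scipy, OpenCV 4.12 (cv2) and the standard library are available. Lean on these libraries where they do the work, as an engineer would, in place of code of your own. Each camera call takes 0.05 s, during which the arm holds its last target.

TASK

Gently hang the upside-down glass medicine cup, mouth down, on the steel peg of the seesaw drainer while the cradle still leans to its white end, and let go of it. Then push on the cradle, not on the cup, so that its raised blue end goes down past the centre and the cradle snaps fully over, with the cup still seated on the peg. Do not disturb the slotted rack or the orange bottle.

Things in the scene. Friction and masses are not known exactly. Their poses are not given: they have to be found in the camera images.
- cup_mid (a point): Centre, half-way up, of a green-tinted glass medicine cup standing mouth-down on the coaster; z points from mouth to closed end (up when mouth-down). 58 mm tall, outside diameter 50 mm at the mouth, 47 mm at the closed end on top; wall 3, bottom 5, inner depth 53 mm; about 80 g. Mouth 29 mm below this point, closed end 29 mm above.
- coaster: Round grey stone coaster, 96 mm diameter, 10 mm thick, origin at the centre of its underside, lying on the stool top (z = 0). Loose, 350 g.
- stand: Fixed white stand of the seesaw drainer; origin at the centre of the underside of its base plate (100 mm along x, 160 mm along y, 10 mm high), z up. Two cheeks, 36 mm to either side along x, rise to 78 mm and carry the cradle's hinge, whose axis lies along the stand's x, 65 mm above the origin.
- cradle (a joint): Angle (rad) of the rocking cradle, a beam 290 by 34 mm along the stand's y with a 64 mm steel saucer and a peg on its middle. -0.30 (start): white end (+y) down, blue end (-y) raised, peg leans to the white end. +0.30: blue end down. Top-heavy: rests at either stop; once past 0 it falls to the other within 1 s. 1 to 2 N down on the blue pad tips it, as do some 2 N sideways on the peg.
- peg_tip (a point): Centre of the peg's flat top, 85 mm from the hinge line; z points along the peg, away from the hinge, x along the hinge. Head 28 mm diameter (chamfered to 16), stem 16 to 18 mm, guide collar 36 mm from 42 to 51 mm below the tip. A hung cup rests its inner bottom on this tip, its centre 24 mm below it along the peg, its rim 6 mm above the saucer, loose by 6 mm or 0.3 rad.
- push_pad (a point): Centre of the top face of the blue pad at the -y end of the cradle, 127 mm from the hinge; pad 44 mm (along the hinge) by 36 mm. Turns with the cradle, z is its normal. Its height is about 112 mm at the start, 75 mm at the centre, 37 mm when snapped over.
- rack: Bystander: loose wooden rack with five slots holding flat blister-pack sleeves, 85 mm (x) by 190 mm (y), 107 mm high with the sleeves; origin at the centre of its underside, on the stool top.
- bottle: Bystander: orange plastic bottle with white flip-top lid, 42 mm diameter, 84 mm tall; origin at the centre of its underside, on the stool top.
Things that resemble listed ones, but are neither listed nor needed, are in the scene too. What is meant by the part that bears cup_mid is not pink or purple, and is the smaller of those in its own colour.

How it is judged:
By the outcome, as a careful person would: the job done as asked, in the order asked, and still so for the second after the job is handed in, with the robot touching nothing.
It also fails if it takes over 51 s, if anything falls off the work surface, if the arm or the gripper's body presses on something with over 40 N, if the wrist force passes 120 N, or if a joint passes its speed limit or range.

## Working session

There is one attempt and no reset: what is moved stays moved. The work goes in short steps, each a Python script; the robot and the scene stay as the last script left them, time stands still between calls to the robot, and variables do not carry over. Pictures are saved under pics/ and viewed, and the job is handed in when it is done.

```bash
mkdir -p pics; ls
python3 - <<'E'
from rig import manip
import cv2,numpy as np,pickle
d={}
for n in("scene","side","wrist"):
    c=manip.camera(n);d[n]=c
    cv2.imwrite(f"pics/{n}0.png",c["image"][:,:,::-1])
    print(n,c["fx"],c["fy"],c["cx"],c["cy"],np.round(c.get("cam_to_world",c.get("mount")),3).tolist())
d['pos']=manip.get_position();d['rot']=manip.get_ee_rot()
print(d['pos'],d['rot'],manip.get_time(),manip.get_width())
pickle.dump(d,open("d0.pkl","wb"))
E
```

```text
pics
scene 401.64425500247495 401.64425500247495 258.1457603365724 194.22343988180182 [[0.183, 0.637, -0.748, 1.292], [0.983, -0.13, 0.131, -0.189], [-0.014, -0.76, -0.65, 0.714], [0.0, 0.0, 0.0, 1.0]]
side 395.238459477614 395.238459477614 258.76137209865175 187.96155917808252 [[-0.92, -0.275, 0.28, 0.344], [-0.393, 0.633, -0.667, 0.547], [0.006, -0.724, -0.69, 0.755], [0.0, 0.0, 0.0, 1.0]]
wrist 342.57399128669476 342.57399128669476 255.3862456075856 193.91865983458442 [[0.001, -0.277, 0.961, -0.12], [1.0, 0.001, -0.001, -0.0], [-0.0, 0.961, 0.277, -0.071], [0.0, 0.0, 0.0, 1.0]]
[0.1909916  0.59468254 0.25272382] [ 0.24297319  1.55718794 -0.24485426] 0.15 0.0852990852605387
```

View pics/scene0.png

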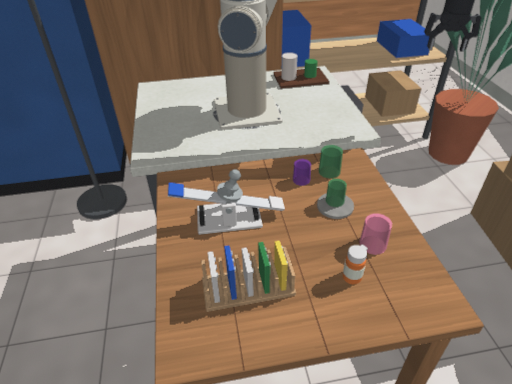

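View pics/side0.png

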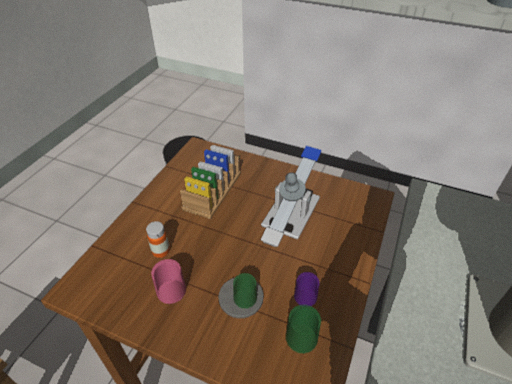

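View pics/wrist0.png

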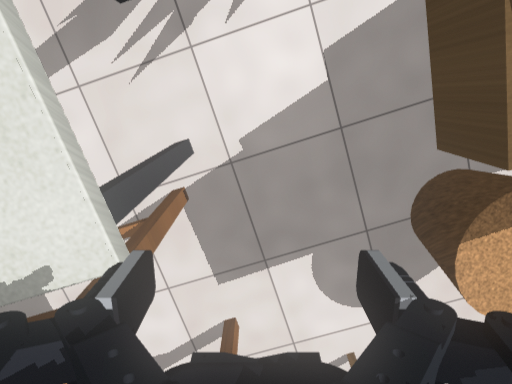

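The target is the small green cup on the coaster: scene (336,193), side (245,291). The larger green cup is at scene (331,161), and the drainer is at scene (230,200). Next I'll zoom in.

Run:
```python
import cv2
s=cv2.imread("pics/scene0.png");a=s[145:245,155:365]
cv2.imwrite("pics/scene_z.png",cv2.resize(a,None,fx=3.8,fy=3.8,interpolation=cv2.INTER_CUBIC))
s=cv2.imread("pics/side0.png");a=s[140:250,240:340]
b=s[250:360,205:345]
cv2.imwrite("pics/side_z.png",cv2.resize(a,None,fx=5,fy=5,interpolation=cv2.INTER_CUBIC))
cv2.imwrite("pics/side_c.png",cv2.resize(b,None,fx=5,fy=5,interpolation=cv2.INTER_CUBIC))
```

```text
(no output)
```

View pics/scene_z.png

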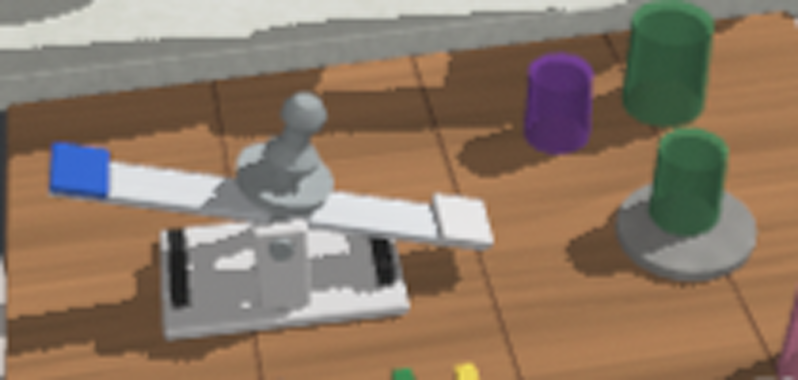

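View pics/side_z.png

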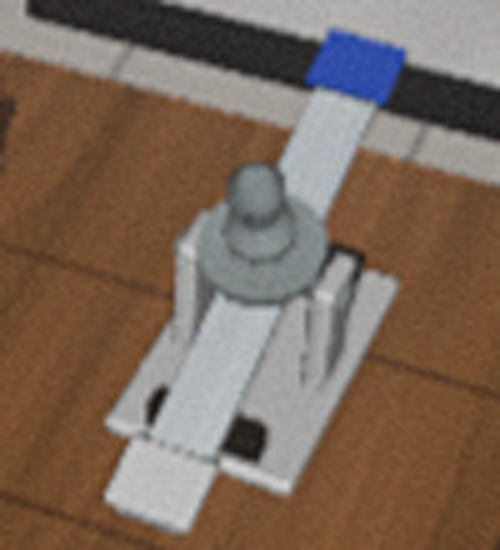

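View pics/side_c.png

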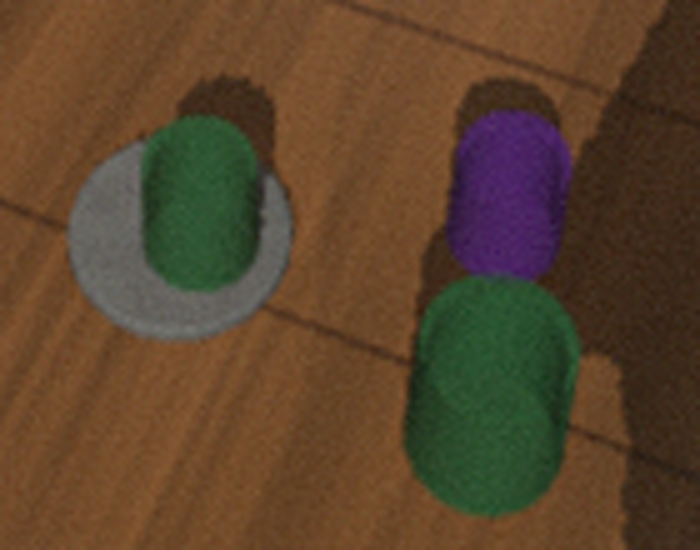

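```bash
cat > h.py <<'E'
import numpy as np,pickle
D=pickle.load(open("d0.pkl","rb"))
def ray(n,uv,c=None):
    c=c or D[n];M=np.array(c["cam_to_world"])
    d=np.array([(uv[0]-c["cx"])/c["fx"],(uv[1]-c["cy"])/c["fy"],1.]);d=M[:3,:3]@d
    return M[:3,3],d/np.linalg.norm(d)
def onz(n,uv,z):
    o,d=ray(n,uv);return o+d*(z-o[2])/d[2]
def tri(*rs):
    A=np.zeros((3,3));b=np.zeros(3)
    for o,d in rs:
        P=np.eye(3)-np.outer(d,d);A+=P;b+=P@o
    p=np.linalg.solve(A,b)
    return p,[np.linalg.norm((np.eye(3)-np.outer(d,d))@(p-o))*1e3 for o,d in rs]
Z=lambda x,y:(x/3.8+155-.37,y/3.8+145-.37)
S=lambda x,y:(x/5+240-.4,y/5+140-.4)
C=lambda x,y:(x/5+205-.4,y/5+250-.4)
E
python3 - <<'E'
from h import *
import cv2
np.set_printoptions(precision=4,suppress=True)
for n,b in(("scene",(300,140,400,260)),("side",(200,260,340,360))):
    im=D[n]["image"];h=cv2.cvtColor(im,cv2.COLOR_RGB2HSV)
    for nm,m in(("green",cv2.inRange(h,(40,80,20),(85,255,255))),("blue",cv2.inRange(h,(105,150,60),(122,255,255))),("purple",cv2.inRange(h,(125,100,30),(150,255,255)))):
        k,l,st,ce=cv2.connectedComponentsWithStats(m)
        for i in range(1,k):
            if st[i,4]>60: print(n,nm,st[i],ce[i])
T=lambda a,b:print(*tri(ray("scene",a),ray("side",b)))
print("cup");T(Z(688,181),C(201,203))
print("purple");T(Z(559,105),C(510,195)); print("biggreen");T(Z(668,63),C(493,395))
print("coaster plane",onz("scene",Z(686,227),.01),onz("side",C(180,228),.01))
print("head");T(Z(304,113),S(257,190))
print("saucer");T(Z(285,180),S(262,248))
print("blue corners");T(Z(52,143),S(407,47));T(Z(110,151),S(385,105) );T(Z(108,196),S(307,80))
print("whitepad");T(Z(432,194),S(215,460));T(Z(485,198),S(185,533));T(Z(493,240),S(105,497))
print("base z.01 side");[print(onz("side",S(*p),.01)) for p in((290,480),(107,422),(398,280))]
print("base scene");[print(onz("scene",Z(*p),.01)) for p in((163,327),(409,303),(162,232))]
E
```

```text
scene green [481   0  13  22 142] [485.1338   6.7183]
scene green [487   0  24  48 515] [498.4777  18.3786]
scene green [488  22  24  46 381] [501.2231  44.9213]
scene green [448  31  16  19 121] [454.9752  36.8512]
scene green [498  49  14  21 128] [506.3906  59.4375]
scene green [304  59  14  19 221] [310.3213  68.0452]
scene green [ 319  145   28   62 1054] [332.6006 173.9118]
scene green [258 242  12  52 410] [263.9073 267.261 ]
scene blue [   0    0   88  184 7217] [ 31.1006 102.9519]
scene blue [  35    0   85  172 3439] [77.2303 79.2603]
scene blue [ 283   10   28   56 1140] [295.8763  35.0289]
scene blue [ 378   19   51   38 1521] [403.1959  37.5233]
scene blue [169 183  14  14 171] [175.5088 189.2515]
scene blue [225 246  11  53 279] [230.1398 271.4122]
scene purple [293 159  18  26 388] [301.4897 171.6624]
side green [191 167  26  22 244] [204.9262 176.2705]
side green [234 273  22  35 677] [244.5628 290.0975]
side green [ 286  305   35   48 1330] [302.9338 328.3662]
side blue [301 147  20  14 181] [310.895 153.011]
side blue [205 150  23  21 236] [216.6949 159.25  ]
side p
[... 625 characters left out ...]
p.float64(1.3559292693419158), np.float64(1.3559292693421041)]
[ 0.5129 -0.237   0.1014] [np.float64(1.116907825869818), np.float64(1.1169078258697671)]
[ 0.5566 -0.2403  0.1012] [np.float64(1.318708111977778), np.float64(1.3187081119777797)]
whitepad
[ 0.5252 -0.0292  0.0395] [np.float64(0.8173504166827762), np.float64(0.8173504166826476)]
[0.525  0.0083 0.0289] [np.float64(0.3934939714389043), np.float64(0.39349397143891696)]
[0.5672 0.0036 0.0289] [np.float64(0.631102377800338), np.float64(0.6311023778002649)]
base z.01 side
[ 0.4945 -0.0565  0.01  ]
[ 0.5904 -0.0555  0.01  ]
[ 0.4864 -0.2103  0.01  ]
base scene
[ 0.5864 -0.2178  0.01  ]
[ 0.5962 -0.0584  0.01  ]
[ 0.4948 -0.212   0.01  ]
```

```bash
cat >> h.py <<'E'
from scipy.spatial.transform import Rotation as R
YAW=-0.046
def ori(s,tilt,yaw=YAW):
    # tool x down, jaws along stand x (s=+1/-1); tilt: gripper body leans to stand +y by tilt
    u=np.array([0,np.sin(tilt),np.cos(tilt)])
    x=-u;y=np.array([s,0,0.]);z=np.cross(x,y)
    M=R.from_euler('z',yaw).as_matrix()@np.stack([x,y,z],1)
    return M,R.from_matrix(M).as_rotvec()
SX=np.array([np.cos(YAW),np.sin(YAW),0]);SY=np.array([-np.sin(YAW),np.cos(YAW),0])
E
python3 - <<'E'
from h import *
from rig import manip
np.set_printoptions(precision=3,suppress=True)
print(manip.get_joint_positions())
for s in(1,-1):
    for nm,p,t in(("cupview",[.54,.146,.25],0),("grasp",[.54,.146,.055],0),("pegview",[.5417,-.112,.32],0),("hang",[.5417,-.112,.15],.3),("hangup",[.5417,-.09,.25],.3),("push",[.535,-.26,.15],0),("pushlow",[.535,-.26,.06],0)):
        print(s,nm,manip.solve_ik(p,ori(s,t)[1]))
print(ori(1,0)[1], onz("scene",(375,235),.03),onz("side",(170,282),.03),onz("side",(158,240),.04))
E
```

```text
[ 1.241  0.424  1.63  -0.     1.089 -0.019]
1 cupview [0.243 0.331 1.779 0.    1.031 0.289]
1 grasp [0.243 0.627 1.871 0.    0.643 0.289]
1 pegview [-0.225  0.244  1.725  0.     1.172 -0.179]
1 hang [-0.076  0.474  1.88  -0.415  0.823  0.259]
1 hangup [-0.036  0.327  1.82  -0.353  1.027  0.199]
1 push [-0.472  0.513  1.765  0.     0.864 -0.426]
1 pushlow [-0.472  0.652  1.79  -0.     0.7   -0.426]
-1 cupview None
-1 grasp None
-1 pegview None
-1 hang None
-1 hangup None
-1 push None
-1 pushlow None
[ 1.243  1.187 -1.243] [0.702 0.189 0.03 ] [0.698 0.188 0.03 ] [0.779 0.108 0.04 ]
```

```bash
cat >> h.py <<'E'
def wshot(name):
    from rig import manip;import cv2
    p=np.array(manip.get_position());r=np.array(manip.get_ee_rot());c=manip.camera("wrist")
    T=np.eye(4);T[:3,:3]=R.from_rotvec(r).as_matrix();T[:3,3]=p
    c=dict(c);c["cam_to_world"]=T@np.array(c["mount"]);D[name]=c
    pickle.dump(D,open("d0.pkl","wb"))
    cv2.imwrite(f"pics/{name}.png",c["image"][:,:,::-1])
E
python3 - <<'E'
from h import *
from rig import manip
manip.move_to([.5417,-.112,.36],ori(1,0)[1]);wshot("wpeg")
manip.move_to([.5415,.146,.25],ori(1,0)[1]);wshot("wcup")
print(manip.get_time())
E
```

```text
4.1417
```

View pics/wpeg.png

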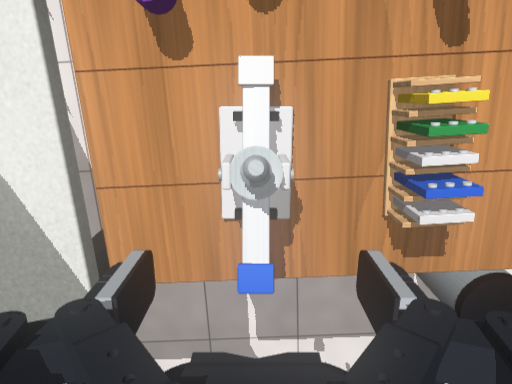

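View pics/wcup.png

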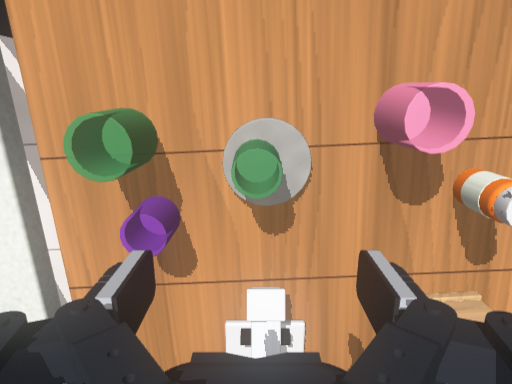

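The wrist views show the peg head near (257,170), the blue pad near (256,278), and the cup's closed top near (257,167). The cup sits off-centre on its coaster. I'll refine these positions on zoomed crops.

Run:
```python
import cv2,numpy as np
a=cv2.imread("pics/wpeg.png")[145:205,225:290];b=cv2.imread("pics/wcup.png")[110:215,215:320]
a=cv2.resize(a,None,fx=8,fy=8,interpolation=cv2.INTER_CUBIC)[:480,:];a=cv2.resize(a,(520,480))
b=cv2.resize(b,None,fx=5,fy=5,interpolation=cv2.INTER_CUBIC)
cv2.imwrite("pics/wpeg_z.png",a);cv2.imwrite("pics/wcup_z.png",b)
```

```text
(no output)
```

View pics/wpeg_z.png

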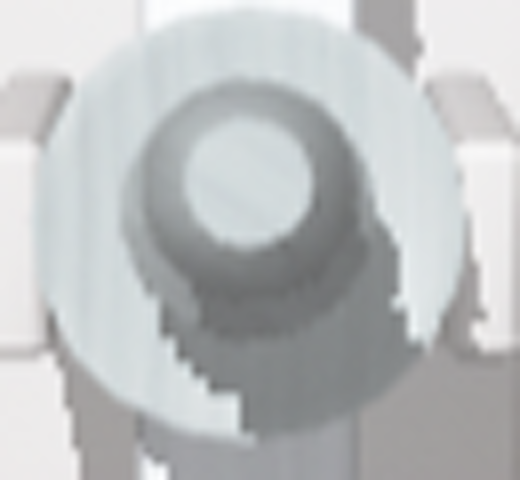

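View pics/wcup_z.png

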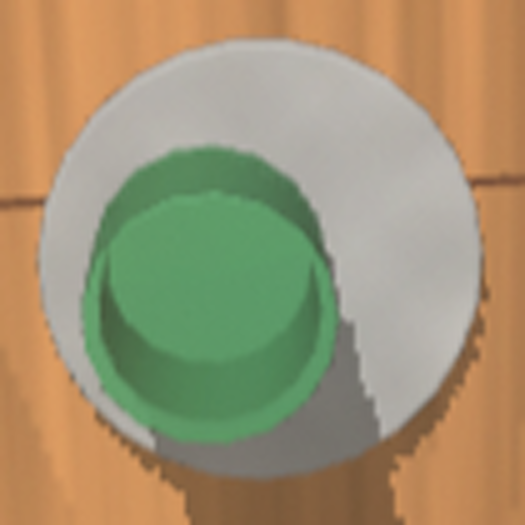

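Run:
```python
from h import *
np.set_printoptions(precision=4,suppress=True)
P=lambda x,y:(x/8+225-.44,y/8+145-.44)
W=lambda x,y:(x/5+215-.4,y/5+110-.4)
print("tip",onz("wpeg",P(248,182),.1462), "tip left/right",onz("wpeg",P(183,182),.1462),onz("wpeg",P(314,182),.1462))
print("cup L/R top z.068",onz("wcup",W(82,312),.068),onz("wcup",W(338,312),.068),"top/bot",onz("wcup",W(210,443),.068))
print("disk L/R z.01",onz("wcup",W(107,277),.01),onz("wcup",W(315,277),.01),"top/bot",onz("wcup",W(210,192),.01),onz("wcup",W(210,362),.01))
print("coaster LR",onz("wcup",W(38,258),.01),onz("wcup",W(482,258),.01),onz("wcup",W(260,38),.01))
print("tri tip",*tri(ray("wpeg",P(248,182)),ray("scene",Z(303,103)),ray("side",S(257,178))))
for p in((238,264),(273,264),(274,293),(238,293)): print("blue",onz("wpeg",p,.112))
for p in((238,57),(272,57)): print("white",onz("wpeg",p,.03))
```

```text
tip [ 0.5414 -0.1101  0.1462] tip left/right [ 0.5334 -0.1098  0.1462] [ 0.5496 -0.1105  0.1462]
cup L/R top z.068 [0.5198 0.1497 0.068 ] [0.566  0.1476 0.068 ] top/bot [0.5418 0.124  0.068 ]
disk L/R z.01 [0.5209 0.1444 0.01  ] [0.5653 0.1424 0.01  ] top/bot [0.5437 0.1616 0.01  ] [0.5421 0.1247 0.01  ]
coaster LR [0.5064 0.1492 0.01  ] [0.601  0.1449 0.01  ] [0.5554 0.1929 0.01  ]
tri tip [ 0.5413 -0.1128  0.1421] [np.float64(1.8013112551719437), np.float64(1.0079316764813429), np.float64(1.4209915640964859)]
blue [ 0.515  -0.2332  0.112 ]
blue [ 0.5566 -0.235   0.112 ]
blue [ 0.5566 -0.2742  0.112 ]
blue [ 0.5127 -0.2723  0.112 ]
white [0.5249 0.0043 0.03  ]
white [0.5665 0.0024 0.03  ]
```

Run:
```python
from h import *
from rig import manip
o=ori(1,0)[1]
manip.command_gripper(.075)
manip.servo_line([.543,.147,.052],o,rate=.15)
print(manip.get_position(),manip.get_contact_force())
manip.command_gripper(.035,25)
print(manip.get_width(),manip.get_contact_force())
manip.servo_line([.543,.147,.13],o,rate=.1)
print(manip.get_width(),manip.get_contact_force(),manip.get_time())
wshot("wheld")
```

```text
[0.54359063 0.14716564 0.05279043] [0.37645799 0.51947409 0.42535677]
0.048137829234858334 [-0.73859264 -0.140763    7.18054706]
0.04803511346893737 [-0.01154477  0.07917999 -0.19034839] 7.1667
```

View pics/wheld.png

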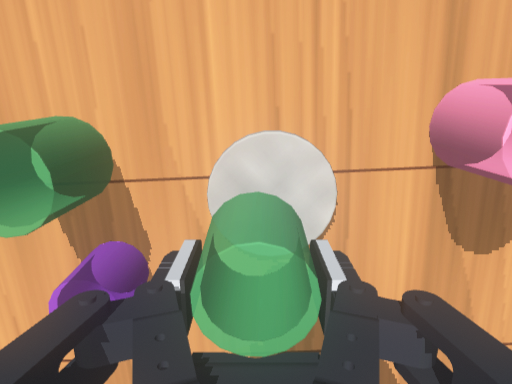

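Run:
```python
from h import *
np.set_printoptions(precision=4,suppress=True)
import cv2
c=D["wheld"];M=c["cam_to_world"]@np.linalg.inv(np.array(c["mount"])) # tool->world
print(M[:3,3])
h=cv2.cvtColor(c["image"],cv2.COLOR_RGB2HSV);m=cv2.inRange(h,(40,80,20),(85,255,255));m[:,:185]=0;m[:,330:]=0
ys,xs=np.nonzero(m);print(xs.min(),xs.max(),ys.min(),ys.max(), xs[ys==300].min(),xs[ys==300].max(),xs[ys==ys.max()].mean())
mt=np.array(c["mount"])
def tool(uv,X):
    d=mt[:3,:3]@[(uv[0]-c["cx"])/c["fx"],(uv[1]-c["cy"])/c["fy"],1];o=mt[:3,3];return o+d*(X-o[0])/d[0]
for uv in((256,ys.max()),(xs.min(),296),(xs.max(),296)): print(uv,tool(uv,-.0152))
for uv in((256,ys.min()),): print("far mouth edge",uv,tool(uv,.0428))
```

```text
[0.5426 0.1469 0.1295]
190 321 193 356 190 321 260.5
(256, np.int64(356)) [-0.0152 -0.0001  0.0223]
(np.int64(190), 296) [-0.0152 -0.0232 -0.0029]
(np.int64(321), 296) [-0.0152  0.0225 -0.003 ]
far mouth edge (256, np.int64(193)) [ 0.0428 -0.0001 -0.0237]
```

```bash
cat >> h.py <<'E'
TIP=np.array([.5415,-.1108,.1462]);U=np.sin(.3)*SY+np.cos(.3)*np.array([0,0,1.])
OH=ori(1,.3)[1]
def shots(tag,names=("scene","side")):
    from rig import manip;import cv2
    for n in names:
        c=manip.camera(n);im=c["image"][:,:,::-1]
        a=im[120:250,150:350] if n=="scene" else im[100:250,220:380]
        cv2.imwrite(f"pics/{tag}_{n}.png",cv2.resize(a,None,fx=3.7,fy=3.7,interpolation=cv2.INTER_CUBIC))
E
python3 - <<'E'
from h import *
from rig import manip
manip.servo_line([.543,.147,.2],ori(1,0)[1],rate=.2)
manip.move_to(TIP+U*.058+[0,0,.02],OH)
manip.servo_line(TIP+U*.052,OH,rate=.1)
manip.hold(.2)
print(manip.get_position()-(TIP+U*.052),manip.get_contact_force(),manip.get_time())
shots("pre");wshot("wpre")
E
```

```text
[0.0004319  0.00016528 0.00055253] [ 0.38588961 -0.18330466  0.4710252 ] 9.2833
```

View pics/pre_scene.png

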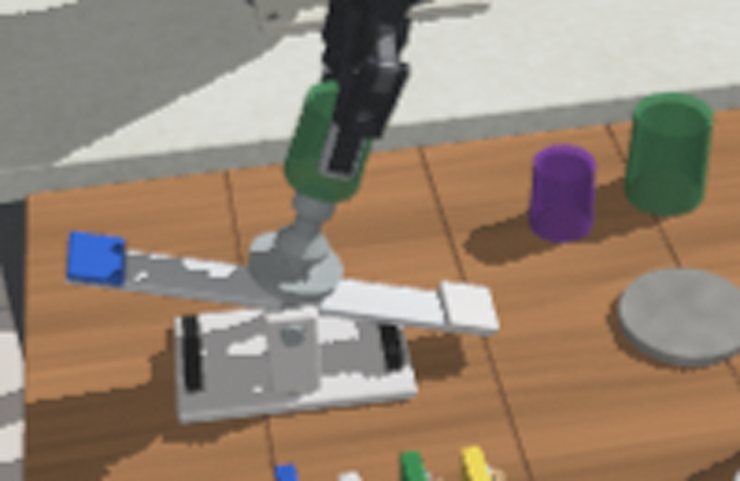

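View pics/pre_side.png

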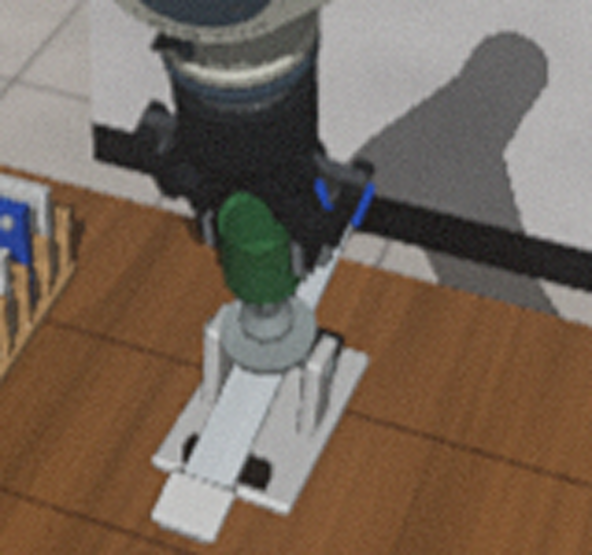

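View pics/wpre.png

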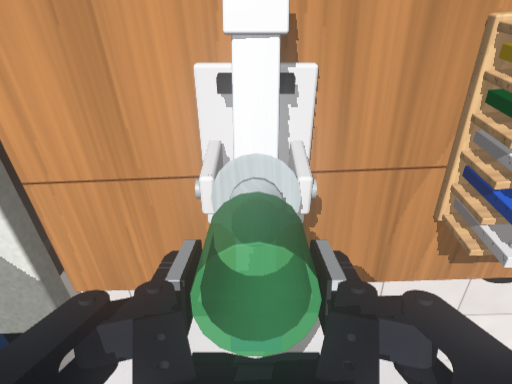

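Run:
```python
from h import *
from rig import manip
import cv2
np.set_printoptions(precision=3,suppress=True)
def proj(n,p):
    c=D[n];q=np.linalg.inv(np.array(c["cam_to_world"]))@np.append(p,1);return np.array([c["fx"]*q[0]/q[2]+c["cx"],c["fy"]*q[1]/q[2]+c["cy"]])
for n,off in(("scene",(150,120)),("side",(220,100))):
    for s in(.009,.067,0,-.085): print(n,s,(proj(n,TIP+U*s)-off+.4)*3.7)
```

```text
scene 0.009 [321.104 175.093]
scene 0.067 [344.752  99.029]
scene 0 [317.589 186.398]
scene -0.085 [286.261 287.165]
side 0.009 [261.024 270.734]
side 0.067 [255.584 217.213]
side 0 [261.816 278.52 ]
side -0.085 [268.684 346.086]
```

Run:
```python
from rig import manip
import cv2
c=manip.camera("side");im=c["image"][:,:,::-1][140:210,260:320]
cv2.imwrite("pics/pre2.png",cv2.resize(im,None,fx=8,fy=8,interpolation=cv2.INTER_CUBIC))
```

```text
(no output)
```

View pics/pre2.png

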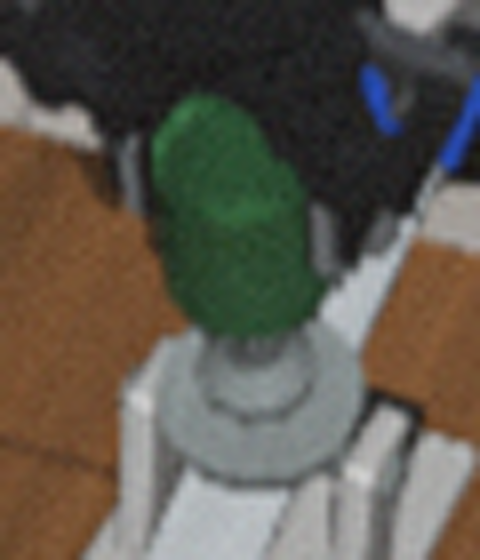

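Run:
```python
from h import *
from rig import manip
np.set_printoptions(precision=2,suppress=True)
f0=np.array(manip.get_contact_force())
for s in(.04,.03,.02,.01,.004,0,-.003,-.005,-.007,-.008,-.009,-.010,-.011,-.012,-.013,-.014):
    manip.servo_line(TIP+U*s,OH,rate=.05)
    f=np.array(manip.get_contact_force())-f0
    print(s,f,f@U)
    if np.linalg.norm(f)>2: break
print(manip.get_position(),manip.get_width(),manip.get_time())
shots("ins")
```

```text
0.04 [-0.15 -0.04  0.95] 0.8977659491949357
0.03 [-0.13 -0.14  0.12] 0.07457150041932954
0.02 [-0.02 -0.27  0.87] 0.753646272493573
0.01 [-0.64 -0.44  1.04] 0.8520614266207079
0.004 [-0.22 -0.23  1.37] 1.2382971474394586
0 [0.39 0.07 0.39] 0.3963547037460771
-0.003 [ 0.55 -0.15  0.83] 0.7576461186212468
-0.005 [ 0.53 -0.06  1.2 ] 1.1375256575871184
-0.007 [-0.14 -0.72  1.42] 1.1392082618682304
-0.008 [-0.13  0.13  1.72] 1.6763469664537616
-0.009 [-0.4  -0.12  1.1 ] 1.0091591280094978
-0.01 [-1.28  1.1   4.83] 4.923354624193311
[ 0.54 -0.11  0.14] 0.04801690452431013 12.9417
```

View pics/ins_scene.png

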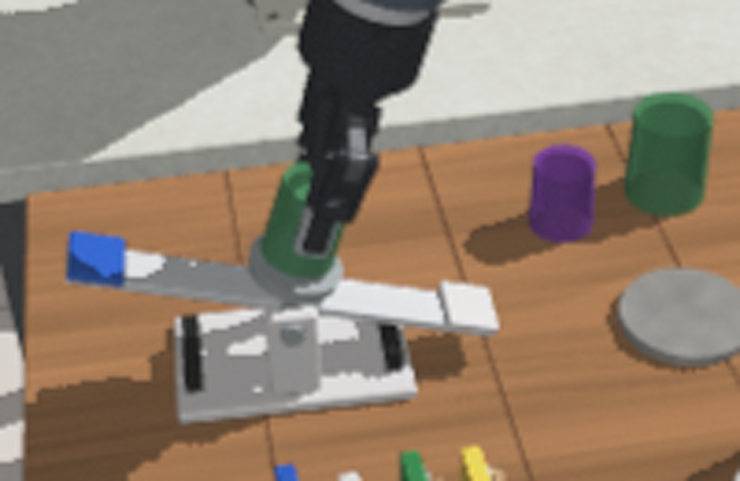

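The cup met the peg at the predicted depth with about 5 N, and the cradle has not moved. Releasing.

Run:
```python
from h import *
from rig import manip
np.set_printoptions(precision=2,suppress=True)
manip.command_gripper(.054);print(manip.get_contact_force())
manip.command_gripper(.08);manip.hold(.2);print(manip.get_contact_force())
manip.servo_line(TIP+U*.03,OH,rate=.08)
manip.servo_line(TIP+U*.11,OH,rate=.15)
print(manip.get_width(),manip.get_contact_force(),manip.get_time())
shots("rel")
```

```text
[ 0.6  -0.14 -0.03]
[0.6  0.82 0.56]
0.0802207482686683 [ 0.26  0.01 -0.4 ] 15.1833
```

View pics/rel_scene.png

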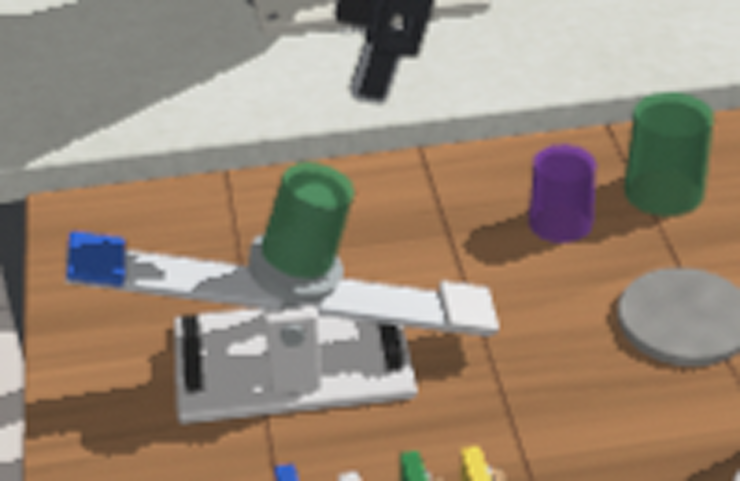

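View pics/rel_side.png

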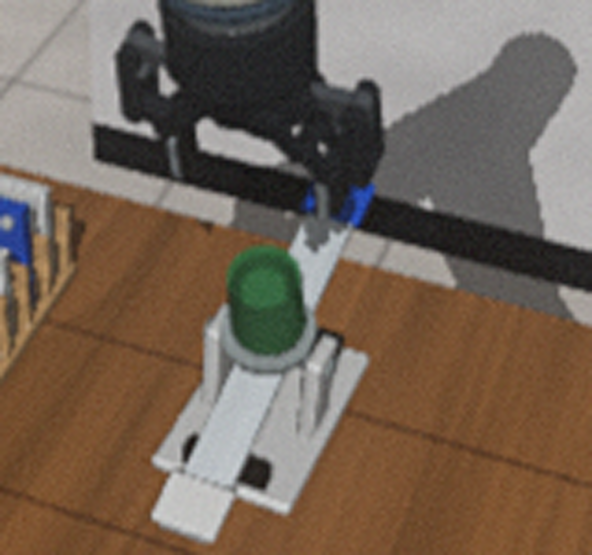

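The cup is hanging on the leaning peg at scene crop (308,220), with the cradle still white-end-down. Next I push the blue pad.

Run:
```python
from h import *
from rig import manip
np.set_printoptions(precision=3,suppress=True)
O=ori(1,-.15)[1];P=np.array([.5345,-.262,0])
u=np.sin(-.15)*SY+np.cos(.15)*np.array([0,0,1.])
tcp=lambda z:P+[0,0,z]+u*.022   # z = fingertip height
for z in(.2,.13,.06): assert manip.solve_ik(tcp(z),O) is not None
p=manip.get_position();manip.servo_line([p[0],p[1],.31],OH,rate=.2)
manip.command_gripper(0.)
manip.move_to(tcp(.24),O)
manip.servo_line(tcp(.135),O,rate=.12)
manip.hold(.2);f0=np.array(manip.get_contact_force());print("w",manip.get_width(),f0)
for z in np.arange(.126,.062,-.004):
    manip.servo_line(tcp(z),O,rate=.04)
    f=np.array(manip.get_contact_force())-f0;print(round(z,3),f)
    if np.linalg.norm(f)>10: break
print(manip.get_time());shots("push")
```

```text
w -1.9832280251114354e-05 [-0.936 -0.235  0.005]
0.126 [ 1.892 -0.021  0.436]
0.122 [ 0.644  0.454 -0.773]
0.118 [0.323 1.383 0.691]
0.114 [ 1.133  0.618 -0.331]
0.11 [ 0.511  0.31  -0.142]
0.106 [0.287 0.74  0.196]
0.102 [-0.092  0.539  0.251]
0.098 [1.368 0.661 0.104]
0.094 [ 0.613 -0.472  0.298]
0.09 [ 0.333 -0.31   0.244]
0.086 [1.299 0.312 0.168]
0.082 [0.965 0.344 0.201]
0.078 [ 1.705 -0.764  0.11 ]
0.074 [0.954 0.685 0.854]
0.07 [ 0.36   0.436 -0.6  ]
0.066 [ 0.929 -0.    -0.2  ]
22.6
```

View pics/push_scene.png

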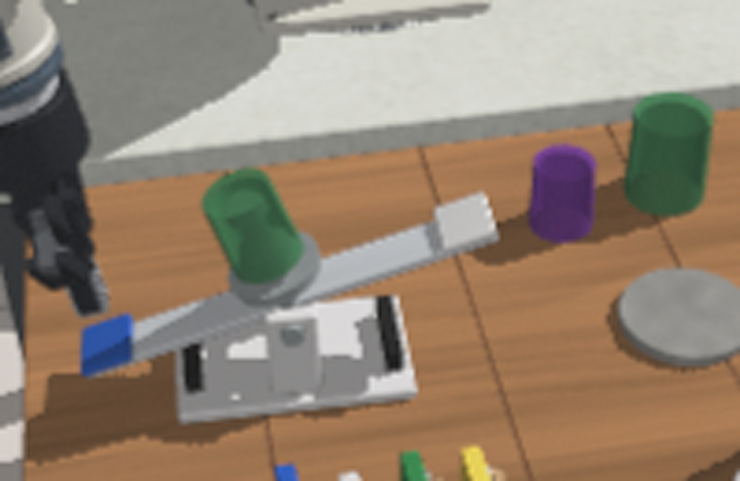

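View pics/push_side.png

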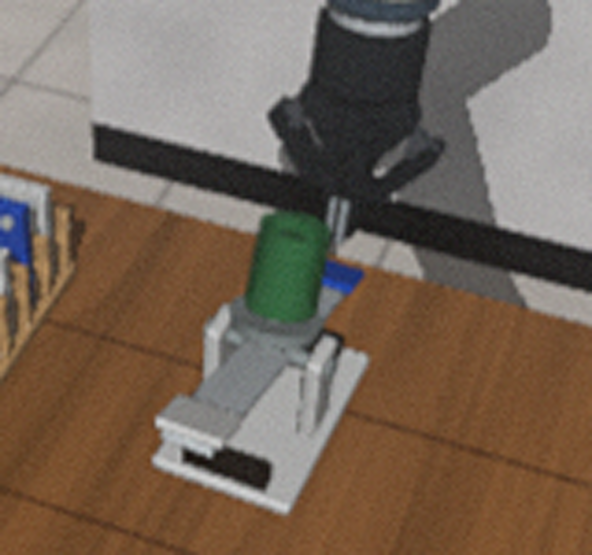

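The cradle has snapped over: the blue end is down at scene crop (107,345) and the cup is still on the peg. I'll back off and check that it holds.

Run:
```python
from h import *
from rig import manip
import cv2
np.set_printoptions(precision=3,suppress=True)
p=np.array(manip.get_position());manip.servo_line([p[0],p[1]-.02,.26],rate=.12)
manip.hold(1.0);shots("end")
cs={}
for n in("scene","side"):
    c=manip.camera(n);im=c["image"];h=cv2.cvtColor(im,cv2.COLOR_RGB2HSV);cs[n]=im
    cv2.imwrite(f"pics/end_full_{n}.png",im[:,:,::-1])
    for nm,m in(("blue",cv2.inRange(h,(105,150,60),(122,255,255))),("green",cv2.inRange(h,(40,80,20),(85,255,255)))):
        k,l,st,ce=cv2.connectedComponentsWithStats(m)
        for i in range(1,k):
            if st[i,4]>60 and st[i,4]<1500 and st[i,1]>130: print(n,nm,st[i],ce[i])
print(manip.get_time(),manip.get_contact_force())
```

```text
scene blue [173 205  12  16 144] [178.5   212.667]
scene blue [225 246  11  53 280] [230.146 271.386]
scene green [319 145  24  33 604] [330.3   160.912]
scene green [204 166  27  30 538] [217.238 180.682]
scene green [258 242  12  52 411] [263.92  267.307]
side blue [205 150  23  21 236] [216.708 159.203]
side green [287 157  22  30 505] [297.394 171.796]
side green [191 167  26  22 244] [204.885 176.225]
side green [ 286  306   35   47 1321] [302.917 328.458]
25.4917 [ 0.04  -0.627 -0.57 ]
```

View pics/end_scene.png

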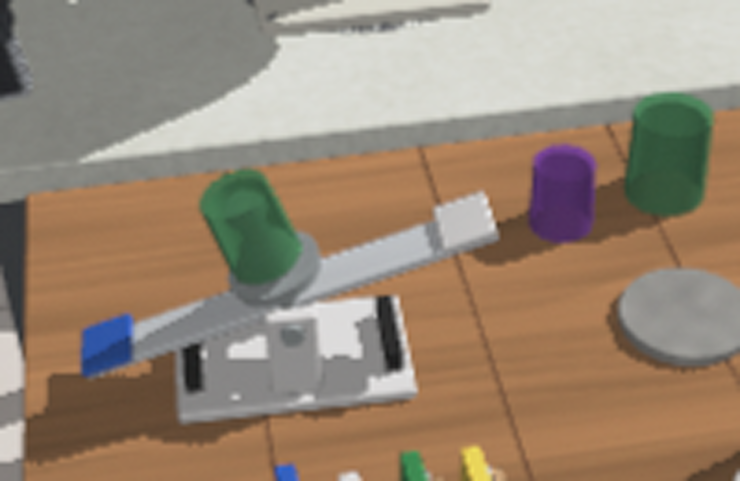

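View pics/end_full_side.png

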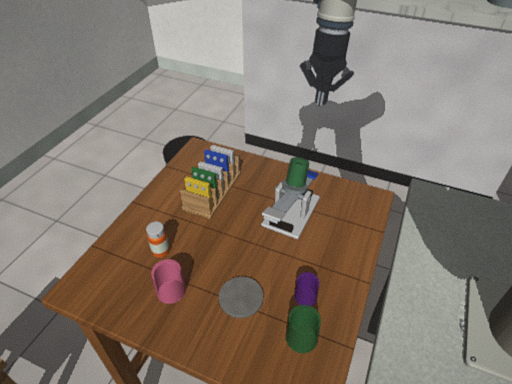

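View pics/end_full_scene.png

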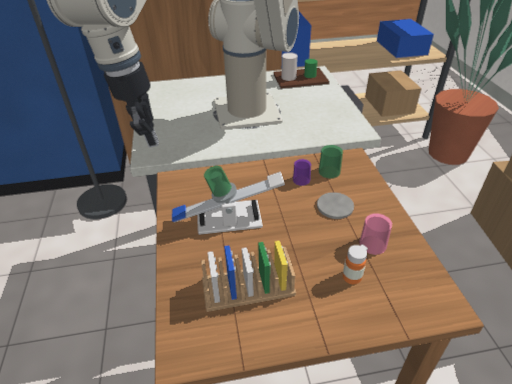

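Run:
```python
from h import *
np.set_printoptions(precision=3,suppress=True)
def proj(n,p):
    c=D[n];q=np.linalg.inv(np.array(c["cam_to_world"]))@np.append(p,1);return np.array([c["fx"]*q[0]/q[2]+c["cx"],c["fy"]*q[1]/q[2]+c["cy"]])
H=TIP-.085*U
for a in(.2,.25,.3):
    v=-np.sin(a)*SY+np.cos(a)*np.array([0,0,1.]);e=np.cos(a)*SY+np.sin(a)*np.array([0,0,1.])
    print(a,"white",(proj("scene",H+e*.127+v*.01)-[150,120])*3.7,"blue",(proj("scene",H-e*.127+v*.01)-[150,120])*3.7,"cupmid",proj("scene",H+v*.061),proj("side",H+v*.061))
```

```text
0.2 white [466.585 226.883] blue [ 96.77  322.341] cupmid [220.241 178.684] [295.717 172.272]
0.25 white [463.869 219.946] blue [ 99.555 329.158] cupmid [219.008 179.03 ] [296.156 171.754]
0.3 white [460.673 213.117] blue [102.777 335.81 ] cupmid [217.797 179.424] [296.583 171.293]
```

```bash
python3 -c "
from rig import manip
manip.sign_off();print(manip.get_time())"
```

```text
the job is handed in; nothing more can be done
the job is handed in; nothing more can be done
```

I hung the small green cup mouth-down on the leaning peg and let go of it. Then I pushed the blue pad with the closed fingers, and the cradle snapped over to the blue end. I handed the job in at about 25.5 s.

- **Hanging:** The cup touched the peg with about 5 N at the predicted depth. The cradle was still leaning to its white end when I let go.
- **Push:** I lowered the fingertips on the pad to just below the centre height. Forces stayed within sensor noise, so I confirmed the tip-over from the pictures.
- **Final state:** More than 1 s after backing off, the cup was still seated on the peg. Its image position matched the pose computed for +0.30 rad to about 1 pixel in both views. The pad positions also fit a full snap, though I only read those by eye.
- **Bystanders:** The rack's blister packs kept their pixel positions. The bottle looked unmoved by eye; I did not measure it.
- **Disagreements:** Triangulated heights from the fixed cameras came out 3–4 mm low against the stated sizes. The wrist camera and the fixed cameras differed by about 2 mm on the peg's y, so I used a value between them.

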